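# Run down the loose wing nut on the nursery tray stand

### The job

The wing nut that clamps the upper tray of the two-tier tray stand has worked loose. Push its wings round with a fingertip, clockwise seen from above, until the nut sits snug on its washer and turns no further. Do not pinch the nut, and leave everything else in and around the trays standing where it is, above all the jar close beside the nut.

Things in the scene. Friction and masses are not known exactly. Their poses are not given: they have to be found in the camera images.
- wing_nut (a joint): Angle (rad) by which the nut is backed off its seat: 0 = seated on the washer (hard stop). It falls as the nut is turned clockwise seen from above. Starts at 6.5 to 10.5 (1 to 1.7 turns loose; thread ends at 15), stays where it is left, turns easily all the way down (under 1 N at the wing tips) and sinks 5 mm per turn.
- nut_wings (a point): Centre of the grey plastic wing nut (upright axis, middle of the upper tray), on its axis at half the wings' height; moves with the nut. x axis along its two like wings, z up. Wings: 76 mm tip to tip, 7 mm thick, from 12 mm below to 12 mm above this point. Hub radius 12 mm (16 mm at its foot, 22 mm below). A fixed 10 mm rod stands up through it, to 20 mm above this point when seated.
- seat (a point): Centre of the top of the 36 mm steel washer on which the nut seats: fixed, on the nut's axis, 13 mm above the upper tray's inner floor; the washer lies on a 42 mm round boss. When the nut is seated, point nut_wings is 22 mm above this point.
- tray_stand: Two white plastic trays one above the other on a centre tube, fixed; origin on the table under the centre, z up. Upper tray 190 mm (its x) by 280 mm (its y), inner floor 129 mm and rim 164 mm above the table; lower tray 220 by 300 mm, rim at 57 mm. The washer top is 142 mm above the table.
- jar: Closed squat glass jar with wooden lid, 66 mm across, 60 mm high, loose, upright in the upper tray close to the nut, at the +y or the -y end; origin at the centre of its underside. Not to be disturbed.
- pacifier: Silicone pacifier standing on its knob, teat up, about 45 by 33 mm and 41 mm high, loose, in the upper tray at the other end from the jar; origin under its centre. Not to be disturbed.
- hairbrush: Wooden hairbrush, 160 mm long, bristles up, loose in the lower tray; origin under its middle. Not to be disturbed.
- rattle: Blue plastic rattle, 130 mm long, loose in the lower tray; origin under its middle. Not to be disturbed.
- nightlight: Nightlight with a glowing dome, 110 by 85 mm, 89 mm high, fixed on the table beside the trays; origin under its centre.
- nightlight_knob (a joint): Angle (rad) of the nightlight's round turning knob (26 mm across, on the nightlight's base); starts at 0. Not to be turned.
- lotion_bottle: Pump bottle, 56 mm across, 168 mm high, loose on the table to the right of the trays; origin under its centre. Not to be disturbed.
- wipes_box: White wipes box, 200 by 120 by 83 mm, loose at the right side of the table; origin under its centre. Not to be disturbed.
- teething_ring: Wooden ring, 72 mm across, 14 mm high, loose at the left side of the table; origin under its centre. Not to be disturbed.
Mind the look-alikes: they are no part of the job. What is shaped like the nightlight but orange is not meant.

How it is judged:
By the outcome, as a careful person would: the job done as asked, in the order asked, and still so for the second after the job is handed in, with the robot touching nothing.
It also fails if it takes over 67 s, if anything falls off the work surface, if the arm or the gripper's body presses on something with over 40 N, if the wrist force passes 120 N, or if a joint passes its speed limit or range.

### The arm

A 6-joint arm with a two-finger parallel gripper is mounted at the origin on the work surface. World frame = base frame: x ahead of the robot, y to its left, z up, the work surface at z = 0. Lengths are in mm, angles in rad, forces in N, time in s.
With the tool pointing down it reaches from about 350 to 925 mm from the base axis. Payload 6.4 kg.
Tool frame: the origin (TCP) lies midway between the tips of the shut fingers; the grasp point (between the pads) lies 19 mm behind it; x points along the fingers, y is the direction in which the jaws open and shut, and the axes are right-handed (so a half turn about x gives the same grasp; the last joint's range is limited). The gripper opens to 85 mm and grips with 20 to 120 N. Pads are 22 mm wide; open, the fingers measure 114 mm over their backs; the gripper's body (76 mm by 85 mm) begins 54 mm behind the grasp point. The pads swing forward as they close: fully open they stand 13 mm farther back than shut.
Start: joints at [1.031, 0.245, 1.558, -0, 1.339, -0.174], TCP at [232.501, 607.007, 231.29] pointing down, gripper open.
Joint ranges: [-3.13, 3.13], [-1.02, 2.26], [0.13, 2.54], [-0.95, 4.09], [0.21, 2.88], [-2.74, 2.74]. Speed limits (rad/s): [2.57, 2.57, 3.14, 3.14, 3.14, 3.14].

### API

Orientations are given as [roll, pitch, yaw] about the fixed x, y, z axes, in that order (R = Rz(yaw) Ry(pitch) Rx(roll)).
In Python, from workcell import state, snapshot, camera_info, job_done gives the robot as it stands.
- The arm moves only by the tool apply_moves, never from a script. Its argument "commands" is a list of rows, each an object with "dp": the shift along the tool's x, y, z scaled (see below), a list of three; "delta_rot": the turn, a rotation vector about the tool's x, y, z scaled (see below), a list of three; "jaw": the closure, from -1 (fully open) to 1 (shut). A call has 1 to 12 rows; each row shifts and turns the commanded pose from where the row before left it, along the tool's axes as they then stand; what a row does not reach is not made up. The controller multiplies each number of a shift by 100 mm and each number of a turn by 90 degrees. A row lasts 1/12 s, in which the tool goes at most 41.7 mm and 7.16 degrees, less where a joint would pass 70% of its speed; a pose out of reach is approached as far as the arm can. A call with a number of a shift or a turn outside -1 to 1 is refused whole. A call with a gripper value outside its range is refused whole. The fingers move at their own pace and stop on an object; "newtons" is the grip in N (left out, the last holds). Time passes only in rows, so rows that do not move let the fingers close. It gives the time, the measured TCP pose, the force and the opening at its end, in the units of the state.
- state(): the state, without advancing time (a new reading comes with each control period).
- snapshot(name): name is "scene" or "top" or "wrist"; returns the picture (420x560x3 uint8, blue, green, red); there is no depth.
- camera_info(name): a dict with "fx", "fy", "cx", "cy" (pixels), "D" ([k1, k2, p1, p2, k3] as OpenCV has them; the pictures are not rectified), "R" (3x3) and "t" (3): a world point X has camera coordinates R X + t. Camera axes: x right, y down, z forward; pixel columns grow to the right and rows downward; lengths in mm; the calibration is good to about 2 mm. A picture is of the moment at which its call begins: read the wrist's pose just before it. camera_info takes no time and is no camera call; for the wrist camera it gives the pose at the moment of the call.
- job_done(): hands the job in, once; it reports no verdict.
The state is a dict: "t": time; "q": joint angles; "qd": joint speeds; "joint_efforts": joint torques, N m; "ee_pos": TCP position; "tool_rot": TCP orientation; "force": force on the tool from outside, world axes, zero at the start; "torque": the same for the moment, N m; "finger_gap": finger opening in mm.
Only numpy, scipy, OpenCV 4.12 (cv2) and the standard library are available. Lean on these libraries where they do the work, as an engineer would, in place of code of your own. Each camera call takes 0.05 s, during which the arm holds its last target. There are 200 camera calls.

## Working session

There is one attempt and no reset: what is moved stays moved. The work goes in short steps, Python scripts to look and compute and a tool call to move; the robot and the scene stay as the last step left them, time stands still between calls to the robot, and variables do not carry over. Pictures are saved under pics/ and viewed, about 8 in all and at most 12, crops included, and the job is handed in when it is done.

Besides the shell and the picture viewer there is one more tool, called after "Call:" as name(argument=value, ...) on one line, values as JSON. apply_moves: Moves the arm, as the interface text tells. Its arguments: {"type":"object","properties":{"commands":{"type":"array","items":{"type":"object","properties":{"dp":{"type":"array","items":{"type":"number","minimum":-1,"maximum":1}},"delta_rot":{"type":"array","items":{"type":"number","minimum":-1,"maximum":1}},"jaw":{"type":"number"}}}},"newtons":{"type":"number"}},"required":["commands"]}

```bash
ls; mkdir -p pics; python3 - <<'E'
from workcell import *
import cv2
s=state();print(s)
for n in("scene","top"):
    cv2.imwrite(f"pics/{n}0.png",snapshot(n)); c=camera_info(n); print(n,c)
E
```

```text
pics
{'t': 0.0, 'q': array([ 1.03087926e+00,  2.45836325e-01,  1.55906189e+00,  6.01003616e-06,
        1.33871251e+00, -1.74104046e-01]), 'qd': array([ 0.00060765, -0.00131357, -0.0009574 ,  0.000399  ,  0.00016665,
       -0.00096441]), 'joint_efforts': array([ 9.62344966e-04, -4.29507279e+01, -3.26126647e+01, -5.43712906e-05,
        5.30751538e-03, -1.73107139e-06]), 'ee_pos': array([232.20215788, 606.48610144, 230.1403641 ]), 'tool_rot': array([-1.74779723,  1.56877824, -2.11361165]), 'force': array([-0.55653706, -0.01699095, -0.95693821]), 'torque': array([ 0.04746054, -0.07730015, -0.02245579]), 'finger_gap': 85.34666342945589}
scene {'fx': 512.6547702693997, 'fy': 512.6547702693997, 'cx': 276.1795390567758, 'cy': 214.5397373383845, 'D': array([-0.09536332,  0.        ,  0.        ,  0.        ,  0.        ]), 'R': array([[-0.75188836,  0.65887834, -0.02330732],
       [ 0.42449196,  0.45676022, -0.7817779 ],
       [-0.50445067, -0.59770347, -0.62312125]]), 't': array([ 356.3112709 ,  -93.15361596, 1763.4296057 ])}
top {'fx': 514.2325768957974, 'fy': 514.2325768957974, 'cx': 265.7612903061349, 'cy': 207.5061529179758, 'D': array([-0.12704367,  0.        ,  0.        ,  0.        ,  0.        ]), 'R': array([[-0.02285722, -0.9996647 , -0.01216682],
       [-0.98713069,  0.02449398, -0.15802863],
       [ 0.15827365,  0.00839814, -0.98735957]]), 't': array([   9.05421082,  446.19662399, 1995.57654826])}
```

View pics/scene0.png

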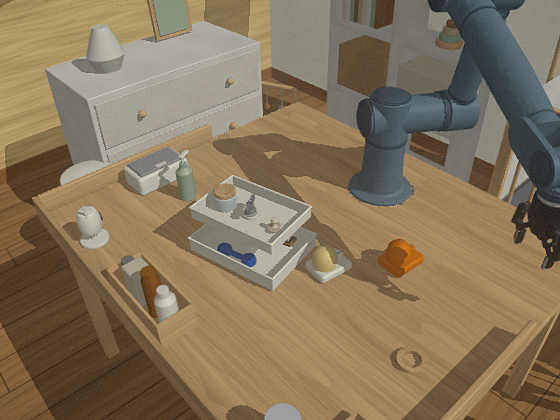

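View pics/top0.png

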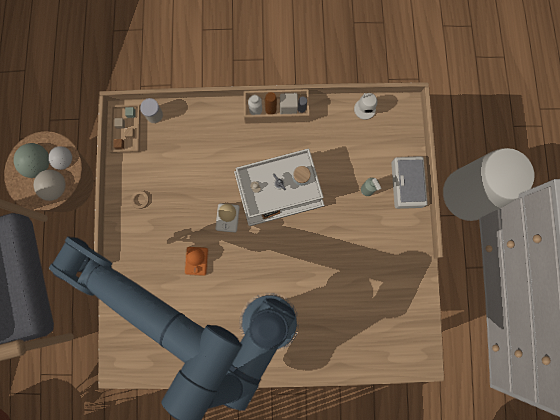

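Scene: nut at (250,207), jar (224,196), pacifier (274,224), bottle (186,182). Top: nut (280,182), jar (302,174), pacifier (257,187). The only candidates for the wing nut are this one on the rod. The pacifier and the orange nightlight look-alike (196,262 top) are not it. Next, a close crop.

```bash
cat > h.py <<'E'
from workcell import *
import cv2, numpy as np
def K(c): return np.array([[c["fx"],0,c["cx"]],[0,c["fy"],c["cy"]],[0,0,1.]])
def p2w(c,uv,z):
    p=cv2.undistortPoints(np.array([[uv]],float),K(c),c["D"])[0,0]
    d=c["R"].T@np.array([p[0],p[1],1]); o=-c["R"].T@c["t"]
    return (o+d*(z-o[2])/d[2]).round(1)
def w2p(c,X):
    return cv2.projectPoints(np.atleast_2d(np.array(X,float)),cv2.Rodrigues(c["R"])[0],c["t"],K(c),c["D"])[0][:,0].round(1)
E
python3 - <<'E'
from h import *
a=cv2.imread("pics/top0.png")[140:230,225:335]; b=cv2.imread("pics/scene0.png")[165:265,180:320]
a=cv2.resize(a,(440*800//800,360),interpolation=2); b=cv2.resize(b,(504,360),interpolation=2)
a=cv2.resize(a,None,fx=.8*.8*1.0,fy=.8*.8) if 0 else a
o=np.hstack([a[:, :],b])[:, :]
# stack vertically to fit in 800x600: 
a=cv2.resize(cv2.imread("pics/top0.png")[140:230,225:335],None,fx=3.5,fy=3.5,interpolation=2)
b=cv2.resize(cv2.imread("pics/scene0.png")[165:255,185:315],None,fx=3,fy=3.5,interpolation=2)
cv2.imwrite("pics/c1.png",np.hstack([a,b]))
ct,cs=camera_info("top"),camera_info("scene")
print("nut",p2w(ct,(280,182),170),p2w(cs,(250,207),170))
print("jar lid",p2w(ct,(302,174),189),"pac",p2w(ct,(257,187),150))
E
```

```text
nut [519.3 -57.8 170. ] [528.3 -41.7 170. ]
jar lid [ 543.5 -139.3  189. ] pac [506.6  28.5 150. ]
```

View pics/c1.png

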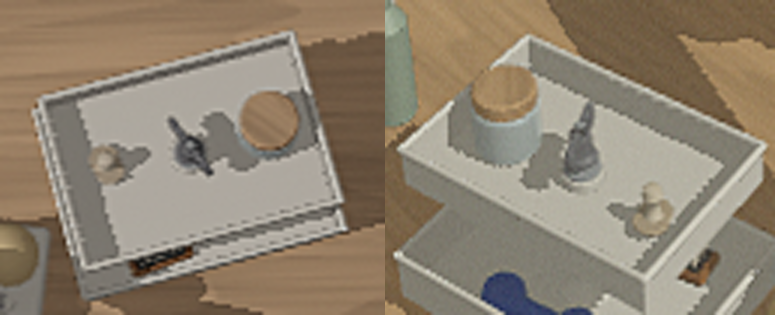

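```bash
python3 - <<'E'
from h import *
from scipy.spatial.transform import Rotation as Ro
ct,cs=camera_info("top"),camera_info("scene")
T=[(236.4,170),(308.7,149.4),(323,198.6),(248.4,216.6)]
S=[(311.7,207.3),(233.3,175.6),(190,207.9),(272.7,245.6)]
A=[];
for c,L in((ct,T),(cs,S)):
    P=np.array([p2w(c,u,164) for u in L]); print(P[:,:2].tolist(),"centre",P.mean(0)); 
    print([round(np.linalg.norm(P[i]-P[i-1])) for i in range(4)])
print("tips",p2w(ct,(274.1,174.3),172),p2w(ct,(284.4,189.4),172))
print("hub",p2w(ct,(225+189/3.5,140+152/3.5),172),"scene rod top/hub foot",p2w(cs,(185+(583-385)/3,165+182/3.5),145))
print("jar top",p2w(ct,(225+269/3.5,140+121/3.5),189),p2w(cs,(185+(505-385)/3,165+88/3.5),189))
print("pac",p2w(ct,(225+107/3.5,140+163/3.5),150))
s=state();print(Ro.from_euler('xyz',s["tool_rot"]).as_matrix().round(3))
w=camera_info("wrist");print(w)
E
```

```text
[[570.7, 104.1], [643.5, -169.6], [453.9, -215.6], [393.3, 62.1]] centre [515.35 -54.75 164.  ]
[182, 283, 195, 284]
[[399.2, 69.8], [463.0, -203.6], [649.4, -159.5], [582.1, 115.9]] centre [523.425 -44.35  164.   ]
[189, 281, 192, 284]
tips [548.7 -36.6 172. ] [490.6 -73.3 172. ]
hub [513.6 -53.9 172. ] scene rod top/hub foot [535.5 -30.6 145. ]
jar top [ 541.3 -138.7  189. ] [ 545.8 -130.9  189. ]
pac [508.4  33.8 150. ]
[[-0.001  0.358  0.934]
 [-0.001  0.934 -0.358]
 [-1.    -0.002 -0.   ]]
{'fx': 332.62544428437, 'fy': 332.62544428437, 'cx': 279.9553623978873, 'cy': 208.3545351693005, 'D': array([-0.02143429,  0.        ,  0.        ,  0.        ,  0.        ]), 'R': array([[ 0.35751795,  0.93390556, -0.00115259],
       [ 0.89259656, -0.34134051,  0.29454719],
       [ 0.27468583, -0.10633471, -0.95563624]]), 't': array([-649.55748556,  -38.58410807,  377.29895687])}
```

Call:
apply_moves(commands=[{"dp":[-0.09,0,0],"delta_rot":[0.077,0,0],"jaw":1},{"dp":[-0.09,0,0],"delta_rot":[0.077,0,0],"jaw":1},{"dp":[-0.09,0,0],"delta_rot":[0.077,0,0],"jaw":1},{"dp":[-0.09,0,0],"delta_rot":[0.077,0,0],"jaw":1},{"dp":[-0.09,0,0],"delta_rot":[0.077,0,0],"jaw":1},{"dp":[-0.09,0,0],"delta_rot":[0.077,0,0],"jaw":1},{"dp":[-0.09,0,0],"delta_rot":[0.077,0,0],"jaw":1},{"dp":[-0.09,0,0],"delta_rot":[0.077,0,0],"jaw":1}])

```text
t: 0.77
ee_pos: [232.3, 606.7, 303.0]
tool_rot: [-0.771, 1.57, -2.11]
force: [1.4, 0.5, -0.4]
finger_gap: 0.0
```

Call:
apply_moves(commands=[{"dp":[0,0.007,0.39],"jaw":1},{"dp":[0,0.007,0.39],"jaw":1},{"dp":[0,0.007,0.39],"jaw":1},{"dp":[0,0.007,0.39],"jaw":1},{"dp":[0,0.007,0.39],"jaw":1},{"dp":[0,0.007,0.39],"jaw":1},{"dp":[0,0.007,0.39],"jaw":1},{"dp":[0,0.007,0.39],"jaw":1},{"dp":[0,0.007,0.39],"jaw":1},{"dp":[0,0.007,0.39],"jaw":1},{"dp":[0,0.007,0.39],"jaw":1},{"dp":[0,0.007,0.39],"jaw":1}])

```text
validation failed for argument at $.co...
```

Call:
apply_moves(commands=[{"dp":[0,0.007,0.39],"jaw":1},{"dp":[0,0.007,0.39],"jaw":1},{"dp":[0,0.007,0.39],"jaw":1},{"dp":[0,0.007,0.39],"jaw":1},{"dp":[0,0.007,0.39],"jaw":1},{"dp":[0,0.007,0.39],"jaw":1},{"dp":[0,0,0],"jaw":1},{"dp":[0,0,0],"jaw":1}])

```text
validation failed for argument at $.co...
```

```bash
python3 - <<'E'
from h import *
c=camera_info("wrist");im=snapshot("wrist");s=state();cv2.imwrite("pics/w1.png",im);np.savez("w1.npz",**c)
print(s["t"],s["ee_pos"],s["tool_rot"],s["q"],s["force"],s["finger_gap"])
print(w2p(c,[[519,-50,172],[543,-135,189],[519,-50,142]]))
E
```

```text
0.8167 [232.77159163 607.49607875 305.45173373] [2.38054223 1.56834688 1.03757034] [1.03092313e+00 1.95243817e-01 1.48095213e+00 1.63770165e-05
 1.46294731e+00 8.03096946e-01] [-0.25732037  0.6285162   1.81325746] -0.07338494838009382
[[362.9 641.1]
 [362.8 684.9]
 [358.7 614. ]]
```

View pics/w1.png

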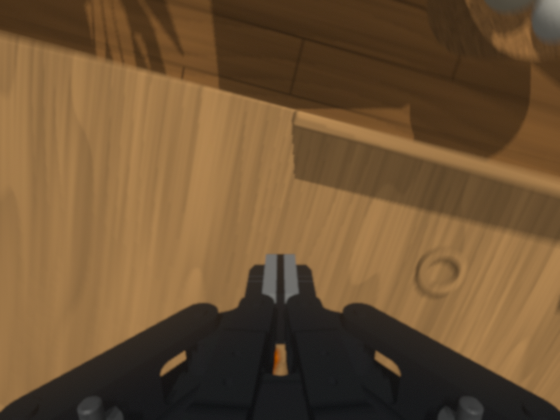

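The moves without delta_rot were refused, so the arm is still away from the trays: the picture shows only the table and the teething ring at (440,272). I'll send them again with delta_rot.

Call:
apply_moves(commands=[{"dp":[0,0.007,0.39],"delta_rot":[0,0,0],"jaw":1},{"dp":[0,0.007,0.39],"delta_rot":[0,0,0],"jaw":1},{"dp":[0,0.007,0.39],"delta_rot":[0,0,0],"jaw":1},{"dp":[0,0.007,0.39],"delta_rot":[0,0,0],"jaw":1},{"dp":[0,0.007,0.39],"delta_rot":[0,0,0],"jaw":1},{"dp":[0,0.007,0.39],"delta_rot":[0,0,0],"jaw":1},{"dp":[0,0.007,0.39],"delta_rot":[0,0,0],"jaw":1},{"dp":[0,0.007,0.39],"delta_rot":[0,0,0],"jaw":1},{"dp":[0,0.007,0.39],"delta_rot":[0,0,0],"jaw":1},{"dp":[0,0.007,0.39],"delta_rot":[0,0,0],"jaw":1},{"dp":[0,0.007,0.39],"delta_rot":[0,0,0],"jaw":1},{"dp":[0,0.007,0.39],"delta_rot":[0,0,0],"jaw":1}])

```text
t: 1.82
ee_pos: [350.4, 152.4, 302.8]
tool_rot: [1.337, 1.571, 0.006]
force: [1.2, -0.7, -0.8]
finger_gap: -0.3
```

Call:
apply_moves(commands=[{"dp":[0,0.007,0.39],"delta_rot":[0,0,0],"jaw":1},{"dp":[0,0.007,0.39],"delta_rot":[0,0,0],"jaw":1},{"dp":[0,0.007,0.39],"delta_rot":[0,0,0],"jaw":1},{"dp":[0,0.007,0.39],"delta_rot":[0,0,0],"jaw":1},{"dp":[0,0.007,0.3],"delta_rot":[0,0,0],"jaw":1},{"dp":[0,0.007,0.15],"delta_rot":[0,0,0],"jaw":1},{"dp":[0,0,0],"delta_rot":[0,0,0],"jaw":1},{"dp":[0,0,0],"delta_rot":[0,0,0],"jaw":1}])

```text
t: 2.48
ee_pos: [401.8, -40.6, 302.7]
tool_rot: [-2.393, 1.569, 2.557]
force: [-0.1, 0.3, 0.1]
finger_gap: 0.1
```

```bash
python3 - <<'E'
from h import *
from scipy.spatial.transform import Rotation as Ro
c=camera_info("wrist");im=snapshot("wrist");s=state();cv2.imwrite("pics/w2.png",im);np.savez("w2.npz",**c)
print(s["t"],s["ee_pos"],s["q"],s["force"],s["finger_gap"])
print(Ro.from_euler('xyz',s["tool_rot"]).as_matrix().round(3))
print(w2p(c,[[519,-50,172],[543,-135,189],[519,-50,142]]))
E
```

```text
2.5333 [401.76198914 -39.8557079  302.80003833] [-3.81766670e-01 -4.33456618e-01  2.05944545e+00  3.71313300e-04
  1.51668457e+00 -6.20214477e-01] [-0.08338172  0.48060935  0.66258468] -0.24895633950002158
[[-0.001  0.972  0.236]
 [ 0.001  0.236 -0.972]
 [-1.    -0.001 -0.001]]
[[405.7 238.9]
 [404.9 335.7]
 [394.6 227.1]]
```

View pics/w2.png

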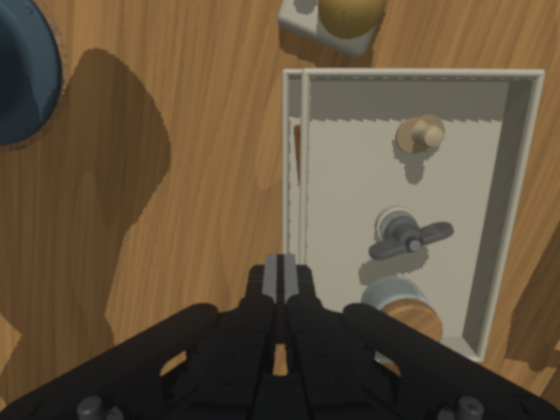

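Wrist view: washer/boss centre about (399,228), rod top (415,245), wing tips about (373,252) and (451,230), jar lid (408,325), pacifier (420,135).

```bash
python3 - <<'E'
from h import *
c=np.load("w2.npz")
print("rodtop",p2w(c,(415,245),184),"washer",p2w(c,(399,228),141))
a,b=p2w(c,(373,252),176),p2w(c,(451,230),176);d=b-a
print("tips",a,b,"mid",(a+b)/2,np.hypot(d[0],d[1]),"ang",np.degrees(np.arctan2(d[1],d[0])))
L=[(286,70),(541,71)]
print("rim",[p2w(c,u,164) for u in L])
print("jar",p2w(c,(408,325),189),"jar left edge",p2w(c,(362,296),160),"pac",p2w(c,(420,135),150))
E
python3 - <<'E'
import cv2
im=cv2.imread("pics/w2.png")[90:380,330:510]
cv2.imwrite("pics/w2c.png",cv2.resize(im,None,fx=2,fy=2,interpolation=2))
E
```

```text
rodtop [522.7 -49.7 184. ] washer [524.  -50.1 141. ]
tips [493.3 -67.2 176. ] [552.5 -31.7 176. ] mid [522.9  -49.45 176.  ] 69.02818265027697 ang 30.949521556089877
rim [array([383.2,  60.1, 164. ]), array([579.3, 108.2, 164. ])]
jar [ 541.7 -123.5  189. ] jar left edge [ 504.1 -120.2  160. ] pac [508.7  38.1 150. ]
```

View pics/w2c.png

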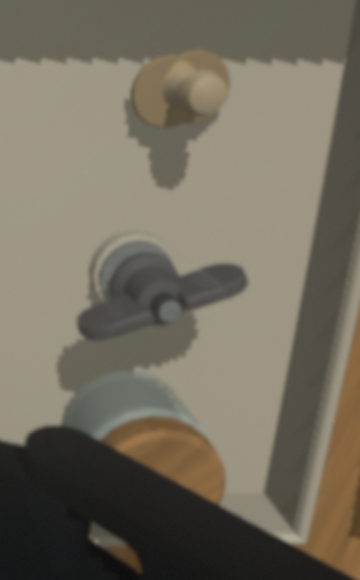

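Nut axis is (523,-50); rod top, washer and wing-tip midpoint agree to 2 mm. The wings lie at 31° in the world, which is 17° in tool axes. The jar is on the tool +z side, about 78 mm off. Plan: push on the side away from the jar, at a radius of about 30 mm with the tip at z≈159, lifting to return between strokes.

Call:
apply_moves(commands=[{"dp":[0,0.3,0.02],"delta_rot":[0,0,0],"jaw":1},{"dp":[0,0.3,0.02],"delta_rot":[0,0,0],"jaw":1},{"dp":[0,0.3,0.02],"delta_rot":[0,0,0],"jaw":1},{"dp":[0,0.3,0.025],"delta_rot":[0,0,0],"jaw":1},{"dp":[0.3,0,0],"delta_rot":[0,0,0],"jaw":1},{"dp":[0.3,0,0],"delta_rot":[0,0,0],"jaw":1},{"dp":[0.3,0,0],"delta_rot":[0,0,0],"jaw":1},{"dp":[0.1,0,0],"delta_rot":[0,0,0],"jaw":1},{"dp":[0,0,0],"delta_rot":[0,0,0],"jaw":1},{"dp":[0,0,0],"delta_rot":[0,0,0],"jaw":1}])

```text
t: 3.37
ee_pos: [520.8, -19.5, 204.1]
tool_rot: [1.23, 1.57, -0.101]
force: [-0.4, 0.0, 0.4]
finger_gap: 0.3
```

```bash
cat > loc.py <<'E'
from h import *
from scipy.spatial.transform import Rotation as Ro
C=np.array([523,-50.]);Y=np.array([.972,.236]);Z=np.array([.236,-.972])
s=state();d=s["ee_pos"][:2]-C;u,v=d@Y,-d@Z
print("t",round(s["t"],2),"u,v",round(u,1),round(v,1),"z",s["ee_pos"][2].round(1),"ang",np.degrees(np.arctan2(v,u)).round(),"F(u,v,z)",(s["force"][:2]@Y).round(1),(-s["force"][:2]@Z).round(1),s["force"][2].round(1))
E
python3 - <<'E'
import runpy;runpy.run_path("loc.py")
from h import *
c=camera_info("wrist");im=snapshot("wrist");np.savez("w3.npz",**c)
cv2.imwrite("pics/w3.png",im)
E
```

```text
t 3.37 u,v 5.1 30.1 z 204.1 ang 80.0 F(u,v,z) -0.3 0.1 0.4
```

View pics/w3.png

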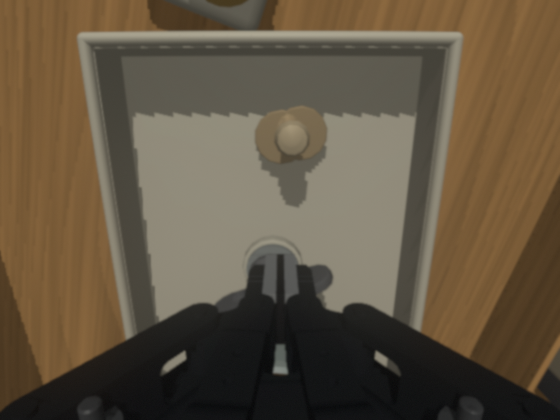

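Pacifier at (290,135); the wings are hidden behind the fingers, and the closed tip is about 15 mm wide. Descending, then the first stroke.

Call:
apply_moves(commands=[{"dp":[0.2,0,0],"delta_rot":[0,0,0],"jaw":1},{"dp":[0.15,0,0],"delta_rot":[0,0,0],"jaw":1},{"dp":[0.1,0,0],"delta_rot":[0,0,0],"jaw":1},{"dp":[0,0,0],"delta_rot":[0,0,0],"jaw":1}])

```text
t: 3.75
ee_pos: [520.3, -20.2, 157.9]
tool_rot: [-2.091, 1.57, 2.859]
force: [0.4, -0.1, 0.3]
finger_gap: 0.0
```

Call:
apply_moves(commands=[{"dp":[0,0.06,0.017],"delta_rot":[0,0,0],"jaw":1},{"dp":[0,0.056,0.029],"delta_rot":[0,0,0],"jaw":1},{"dp":[0,0.048,0.041],"delta_rot":[0,0,0],"jaw":1},{"dp":[0,0.038,0.049],"delta_rot":[0,0,0],"jaw":1},{"dp":[0,0.028,0.056],"delta_rot":[0,0,0],"jaw":1}])

```text
t: 4.17
ee_pos: [548.6, -33.9, 158.9]
tool_rot: [1.413, 1.57, 0.08]
force: [-0.7, 1.1, 0.4]
finger_gap: 0.0
```

```bash
python3 loc.py
```

```text
t 4.17 u,v 28.6 9.6 z 158.9 ang 19.0 F(u,v,z) -0.4 1.2 0.4
```

Call:
apply_moves(commands=[{"dp":[0,0.015,0.061],"delta_rot":[0,0,0],"jaw":1},{"dp":[0,0.002,0.063],"delta_rot":[0,0,0],"jaw":1},{"dp":[0,-0.011,0.062],"delta_rot":[0,0,0],"jaw":1},{"dp":[0,-0.023,0.058],"delta_rot":[0,0,0],"jaw":1},{"dp":[0,-0.029,0.044],"delta_rot":[0,0,0],"jaw":1},{"dp":[0,0,0],"delta_rot":[0,0,0],"jaw":1}])

```text
t: 4.67
ee_pos: [549.6, -63.9, 158.3]
tool_rot: [-0.126, 1.57, -1.461]
force: [-0.1, 0.2, 0.1]
finger_gap: 0.2
```

Call:
apply_moves(commands=[{"dp":[-0.2,0,0],"delta_rot":[0,0,0],"jaw":1},{"dp":[-0.22,0,0],"delta_rot":[0,0,0],"jaw":1},{"dp":[0,0,0],"delta_rot":[0,0,0],"jaw":1},{"dp":[0,-0.265,-0.12],"delta_rot":[0,0,0],"jaw":1},{"dp":[0,-0.265,-0.117],"delta_rot":[0,0,0],"jaw":1},{"dp":[0,0,0],"delta_rot":[0,0,0],"jaw":1},{"dp":[0,0,0],"delta_rot":[0,0,0],"jaw":1}])

```text
t: 5.25
ee_pos: [491.6, -51.8, 199.7]
tool_rot: [-1.512, 1.57, -2.845]
force: [0.6, -0.1, -0.1]
finger_gap: -0.0
```

```bash
python3 loc.py; python3 - <<'E'
from h import *
a=snapshot("wrist")[220:360,150:410]; b=snapshot("top")[140:230,225:335]; d=snapshot("scene")[165:255,185:315]
a=cv2.resize(a,(557,300),interpolation=2)
b=cv2.resize(b,None,fx=3.3,fy=3.3,interpolation=2);d=cv2.resize(d,None,fx=3.3,fy=3.3,interpolation=2)
o=np.zeros((600,800,3),np.uint8);o[:300,:557]=a;o[300:597,:363]=b;o[300:597,363:792]=d
cv2.imwrite("pics/m4.png",o)
E
```

```text
t 5.25 u,v -30.9 5.7 z 199.7 ang 170.0 F(u,v,z) 0.6 -0.2 -0.1
```

View pics/m4.png

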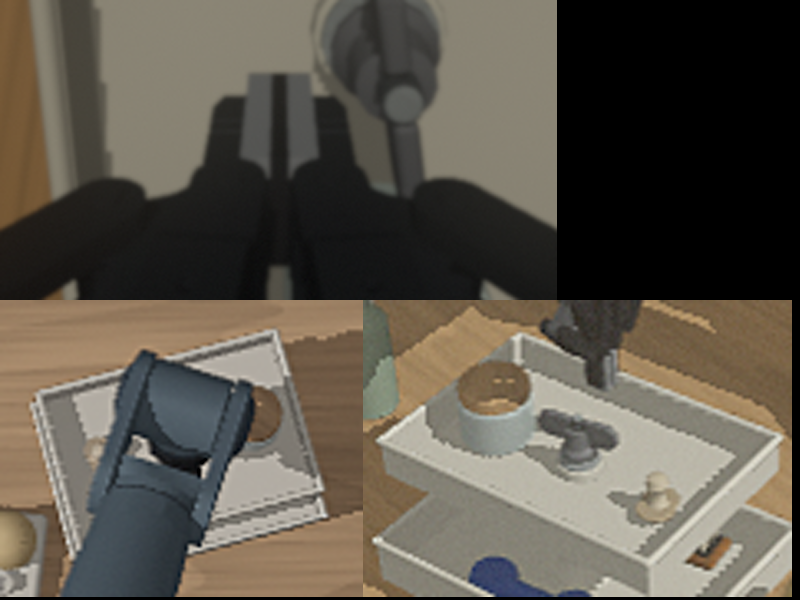

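The wrist view shows the wings turned to about 97° in tool axes, about 80–100° clockwise in the first stroke. Jar and pacifier are unmoved. Second stroke next.

Call:
apply_moves(commands=[{"dp":[0.2,0,0],"delta_rot":[0,0,0],"jaw":1},{"dp":[0.21,0,0],"delta_rot":[0,0,0],"jaw":1},{"dp":[0,0,0],"delta_rot":[0,0,0],"jaw":1},{"dp":[0,0,0],"delta_rot":[0,0,0],"jaw":1},{"dp":[0,0.031,-0.055],"delta_rot":[0,0,0],"jaw":1},{"dp":[0,0.029,-0.056],"delta_rot":[0,0,0],"jaw":1},{"dp":[0,0.041,-0.048],"delta_rot":[0,0,0],"jaw":1},{"dp":[0,0.049,-0.038],"delta_rot":[0,0,0],"jaw":1},{"dp":[0,0.056,-0.028],"delta_rot":[0,0,0],"jaw":1},{"dp":[0,0.061,-0.015],"delta_rot":[0,0,0],"jaw":1},{"dp":[0,0.063,-0.002],"delta_rot":[0,0,0],"jaw":1}])

```text
t: 6.32
ee_pos: [519.7, -20.1, 159.4]
tool_rot: [2.76, 1.571, 1.427]
force: [-0.9, -0.1, -0.4]
finger_gap: -0.1
```

Call:
apply_moves(commands=[{"dp":[0,0.062,0.011],"delta_rot":[0,0,0],"jaw":1},{"dp":[0,0.058,0.023],"delta_rot":[0,0,0],"jaw":1},{"dp":[0,0.052,0.035],"delta_rot":[0,0,0],"jaw":1},{"dp":[0,0.043,0.045],"delta_rot":[0,0,0],"jaw":1},{"dp":[0,0.034,0.053],"delta_rot":[0,0,0],"jaw":1}])

```text
t: 6.73
ee_pos: [547.9, -31.5, 159.2]
tool_rot: [-3.04, 1.571, 1.91]
force: [-0.0, 1.2, 0.1]
finger_gap: -0.1
```

Call:
apply_moves(commands=[{"dp":[0,0.021,0.059],"delta_rot":[0,0,0],"jaw":1},{"dp":[0,0.009,0.063],"delta_rot":[0,0,0],"jaw":1},{"dp":[0,-0.005,0.062],"delta_rot":[0,0,0],"jaw":1},{"dp":[0,-0.017,0.06],"delta_rot":[0,0,0],"jaw":1},{"dp":[0,-0.029,0.056],"delta_rot":[0,0,0],"jaw":1},{"dp":[0,-0.019,0.025],"delta_rot":[0,0,0],"jaw":1},{"dp":[0,0,0],"delta_rot":[0,0,0],"jaw":1}])

```text
t: 7.32
ee_pos: [550.8, -64.6, 159.4]
tool_rot: [0.134, 1.57, -1.2]
force: [0.1, -0.5, 0.6]
finger_gap: -0.2
```

```bash
python3 loc.py
```

```text
t 7.32 u,v 23.6 -20.8 z 159.4 ang -41.0 F(u,v,z) -0.0 -0.5 0.6
```

Call:
apply_moves(commands=[{"dp":[-0.2,0,0],"delta_rot":[0,0,0],"jaw":1},{"dp":[-0.21,0,0],"delta_rot":[0,0,0],"jaw":1},{"dp":[0,0,0],"delta_rot":[0,0,0],"jaw":1},{"dp":[0,-0.27,-0.13],"delta_rot":[0,0,0],"jaw":1},{"dp":[0,-0.27,-0.13],"delta_rot":[0,0,0],"jaw":1},{"dp":[0,0,0],"delta_rot":[0,0,0],"jaw":1},{"dp":[0.2,0,0],"delta_rot":[0,0,0],"jaw":1},{"dp":[0.21,0,0],"delta_rot":[0,0,0],"jaw":1},{"dp":[0,0,0],"delta_rot":[0,0,0],"jaw":1},{"dp":[0,0,0],"delta_rot":[0,0,0],"jaw":1}])

```text
t: 8.15
ee_pos: [491.6, -50.9, 158.2]
tool_rot: [-2.092, 1.568, 2.858]
force: [0.5, -0.6, 0.9]
finger_gap: -0.0
```

Call:
apply_moves(commands=[{"dp":[0,0.031,-0.055],"delta_rot":[0,0,0],"jaw":1},{"dp":[0,0.029,-0.056],"delta_rot":[0,0,0],"jaw":1},{"dp":[0,0.041,-0.048],"delta_rot":[0,0,0],"jaw":1},{"dp":[0,0.049,-0.038],"delta_rot":[0,0,0],"jaw":1},{"dp":[0,0.056,-0.028],"delta_rot":[0,0,0],"jaw":1},{"dp":[0,0.061,-0.015],"delta_rot":[0,0,0],"jaw":1},{"dp":[0,0.063,-0.002],"delta_rot":[0,0,0],"jaw":1},{"dp":[0,0,0],"delta_rot":[0,0,0],"jaw":1}])

```text
t: 8.82
ee_pos: [520.0, -19.5, 159.5]
tool_rot: [1.572, 1.57, 0.239]
force: [1.2, -0.4, -0.3]
finger_gap: -0.1
```

```bash
python3 loc.py
```

```text
t 8.82 u,v 4.3 30.4 z 159.5 ang 82.0 F(u,v,z) 1.1 -0.6 -0.3
```

Call:
apply_moves(commands=[{"dp":[0,0.062,0.011],"delta_rot":[0,0,0],"jaw":1},{"dp":[0,0.058,0.023],"delta_rot":[0,0,0],"jaw":1},{"dp":[0,0,0],"delta_rot":[0,0,0],"jaw":1}])

```text
t: 9.07
ee_pos: [532.4, -20.6, 159.4]
tool_rot: [1.271, 1.57, -0.062]
force: [-0.0, 0.3, 0.7]
finger_gap: -0.2
```

Call:
apply_moves(commands=[{"dp":[0,0.052,0.035],"delta_rot":[0,0,0],"jaw":1},{"dp":[0,0.043,0.045],"delta_rot":[0,0,0],"jaw":1},{"dp":[0,0,0],"delta_rot":[0,0,0],"jaw":1}])

```text
t: 9.32
ee_pos: [543.4, -26.6, 159.5]
tool_rot: [1.041, 1.57, -0.293]
force: [-1.0, 0.8, -0.1]
finger_gap: 0.1
```

Call:
apply_moves(commands=[{"dp":[0,0.034,0.053],"delta_rot":[0,0,0],"jaw":1},{"dp":[0,0.021,0.059],"delta_rot":[0,0,0],"jaw":1},{"dp":[0,0,0],"delta_rot":[0,0,0],"jaw":1}])

```text
t: 9.57
ee_pos: [551.1, -36.5, 159.4]
tool_rot: [0.844, 1.57, -0.49]
force: [-0.7, -0.3, 0.5]
finger_gap: 0.2
```

Call:
apply_moves(commands=[{"dp":[0,0.009,0.063],"delta_rot":[0,0,0],"jaw":1},{"dp":[0,-0.005,0.062],"delta_rot":[0,0,0],"jaw":1},{"dp":[0,0,0],"delta_rot":[0,0,0],"jaw":1}])

```text
t: 9.82
ee_pos: [554.1, -48.7, 159.4]
tool_rot: [0.483, 1.57, -0.851]
force: [-0.2, 0.2, 0.7]
finger_gap: 0.1
```

Call:
apply_moves(commands=[{"dp":[0,-0.017,0.06],"delta_rot":[0,0,0],"jaw":1},{"dp":[0,-0.029,0.056],"delta_rot":[0,0,0],"jaw":1},{"dp":[0,0,0],"delta_rot":[0,0,0],"jaw":1}])

```text
t: 10.07
ee_pos: [551.9, -61.0, 159.4]
tool_rot: [0.094, 1.57, -1.24]
force: [-0.3, -0.0, -0.3]
finger_gap: -0.1
```

Call:
apply_moves(commands=[{"dp":[0,-0.019,0.025],"delta_rot":[0,0,0],"jaw":1},{"dp":[0,0,0],"delta_rot":[0,0,0],"jaw":1},{"dp":[-0.2,0,0],"delta_rot":[0,0,0],"jaw":1},{"dp":[-0.21,0,0],"delta_rot":[0,0,0],"jaw":1},{"dp":[0,0,0],"delta_rot":[0,0,0],"jaw":1},{"dp":[0,-0.27,-0.13],"delta_rot":[0,0,0],"jaw":1},{"dp":[0,-0.27,-0.13],"delta_rot":[0,0,0],"jaw":1},{"dp":[0,0,0],"delta_rot":[0,0,0],"jaw":1},{"dp":[0,0,0],"delta_rot":[0,0,0],"jaw":1}])

```text
t: 10.82
ee_pos: [490.9, -49.7, 199.5]
tool_rot: [-1.838, 1.57, 3.112]
force: [-0.2, -0.4, 0.6]
finger_gap: -0.2
```

```bash
python3 loc.py; python3 - <<'E'
from h import *
a=snapshot("wrist")[200:340,150:410]; d=snapshot("scene")[165:255,185:315]
a=cv2.resize(a,(520,280),interpolation=2)
d=cv2.resize(d,None,fx=3.3,fy=3.3,interpolation=2)
o=np.zeros((600,520,3),np.uint8);o[:280]=a;o[300:597,:429]=d
cv2.imwrite("pics/m5.png",o)
E
```

```text
t 10.82 u,v -31.1 7.8 z 199.5 ang 166.0 F(u,v,z) -0.2 -0.3 0.6
```

View pics/m5.png

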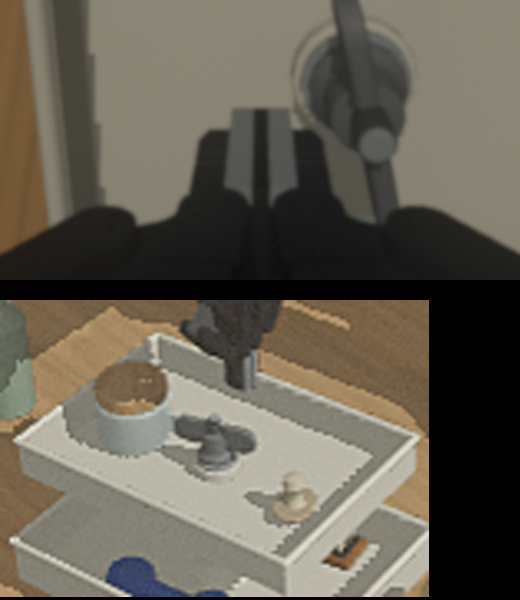

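Wings again near 100° in tool axes and now lower, so about 455° of turning so far with no stop felt. Jar and pacifier stand where they were. Fourth stroke, with the force checked at each piece.

Call:
apply_moves(commands=[{"dp":[0.2,0,0],"delta_rot":[0,0,0],"jaw":1},{"dp":[0.2,0,0],"delta_rot":[0,0,0],"jaw":1},{"dp":[0,0,0],"delta_rot":[0,0,0],"jaw":1},{"dp":[0,0,0],"delta_rot":[0,0,0],"jaw":1},{"dp":[0,0.031,-0.045],"delta_rot":[0,0,0],"jaw":1},{"dp":[0,0.031,-0.045],"delta_rot":[0,0,0],"jaw":1},{"dp":[0,0.041,-0.048],"delta_rot":[0,0,0],"jaw":1},{"dp":[0,0,0],"delta_rot":[0,0,0],"jaw":1}])

```text
t: 11.58
ee_pos: [499.9, -33.5, 161.3]
tool_rot: [1.218, 1.569, -0.114]
force: [0.1, 0.5, -0.4]
finger_gap: -0.2
```

Call:
apply_moves(commands=[{"dp":[0,0.049,-0.038],"delta_rot":[0,0,0],"jaw":1},{"dp":[0,0.056,-0.028],"delta_rot":[0,0,0],"jaw":1},{"dp":[0,0,0],"delta_rot":[0,0,0],"jaw":1}])

```text
t: 11.83
ee_pos: [508.3, -24.7, 160.5]
tool_rot: [1.823, 1.57, 0.49]
force: [-0.1, -0.6, 0.4]
finger_gap: -0.0
```

Call:
apply_moves(commands=[{"dp":[0,0.061,-0.015],"delta_rot":[0,0,0],"jaw":1},{"dp":[0,0.063,-0.002],"delta_rot":[0,0,0],"jaw":1},{"dp":[0,0,0],"delta_rot":[0,0,0],"jaw":1}])

```text
t: 12.08
ee_pos: [520.2, -20.6, 160.4]
tool_rot: [1.623, 1.57, 0.29]
force: [-0.3, 0.1, -0.4]
finger_gap: 0.2
```

Call:
apply_moves(commands=[{"dp":[0,0.062,0.011],"delta_rot":[0,0,0],"jaw":1},{"dp":[0,0.058,0.023],"delta_rot":[0,0,0],"jaw":1},{"dp":[0,0,0],"delta_rot":[0,0,0],"jaw":1}])

```text
t: 12.33
ee_pos: [532.8, -21.6, 160.5]
tool_rot: [1.248, 1.57, -0.085]
force: [0.9, 0.2, 0.7]
finger_gap: 0.2
```

Call:
apply_moves(commands=[{"dp":[0,0.052,0.035],"delta_rot":[0,0,0],"jaw":1},{"dp":[0,0.043,0.045],"delta_rot":[0,0,0],"jaw":1},{"dp":[0,0,0],"delta_rot":[0,0,0],"jaw":1}])

```text
t: 12.58
ee_pos: [543.8, -27.6, 160.5]
tool_rot: [1.002, 1.57, -0.332]
force: [0.0, 0.5, 0.5]
finger_gap: 0.1
```

Call:
apply_moves(commands=[{"dp":[0,0.034,0.053],"delta_rot":[0,0,0],"jaw":1},{"dp":[0,0.021,0.059],"delta_rot":[0,0,0],"jaw":1},{"dp":[0,0,0],"delta_rot":[0,0,0],"jaw":1}])

```text
t: 12.83
ee_pos: [547.7, -31.8, 159.6]
tool_rot: [-2.691, 1.554, 2.257]
force: [-13.1, 21.3, 10.7]
finger_gap: 0.3
```

The stop is felt: 25 N and about 7 mm short of the commanded position. Backing off the way it came, then lifting and looking.

Call:
apply_moves(commands=[{"dp":[0,-0.021,-0.059],"delta_rot":[0,0,0],"jaw":1},{"dp":[0,-0.034,-0.053],"delta_rot":[0,0,0],"jaw":1},{"dp":[0,-0.043,-0.045],"delta_rot":[0,0,0],"jaw":1},{"dp":[0,-0.052,-0.035],"delta_rot":[0,0,0],"jaw":1},{"dp":[0,0,0],"delta_rot":[0,0,0],"jaw":1},{"dp":[-0.2,0,0],"delta_rot":[0,0,0],"jaw":1},{"dp":[-0.3,0,0],"delta_rot":[0,0,0],"jaw":1},{"dp":[-0.3,0,0],"delta_rot":[0,0,0],"jaw":1},{"dp":[-0.2,-0.35,0],"delta_rot":[0,0,0],"jaw":1},{"dp":[0,-0.4,0],"delta_rot":[0,0,0],"jaw":1},{"dp":[0,0,0],"delta_rot":[0,0,0],"jaw":1},{"dp":[0,0,0],"delta_rot":[0,0,0],"jaw":1}])

```text
t: 13.83
ee_pos: [457.7, -39.4, 260.6]
tool_rot: [0.949, 1.569, -0.386]
force: [0.9, 0.7, 0.4]
finger_gap: 0.2
```

```bash
python3 loc.py; python3 - <<'E'
from h import *
c=camera_info("wrist");np.savez("w6.npz",**c);a=snapshot("wrist"); d=snapshot("scene")
p=w2p(c,[[523,-50,170]])[0];print(p)
x0=int(min(max(p[0]-130,0),300));y0=int(min(max(p[1]-75,0),270));print(x0,y0)
a=cv2.resize(a[y0:y0+150,x0:x0+260],(520,300),interpolation=2)
d=cv2.resize(d[165:255,185:315],None,fx=3.3,fy=3.3,interpolation=2)
o=np.zeros((600,520,3),np.uint8);o[:300]=a;o[300:597,:429]=d
cv2.imwrite("pics/m6.png",o)
E
```

```text
t 13.83 u,v -61.0 25.7 z 260.6 ang 157.0 F(u,v,z) 1.0 0.5 0.4
[359.2 245.1]
229 170
```

View pics/m6.png

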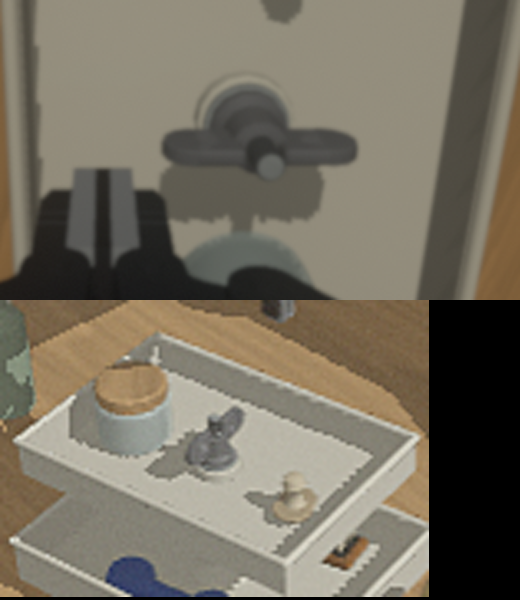

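The wings now lie at about 0° in tool axes, about 557° (9.7 rad) turned in total, within the stated range. Jar, pacifier and rattle look unmoved. I'll do one gentle re-push to confirm that it turns no further.

Call:
apply_moves(commands=[{"dp":[0,0.38,0],"delta_rot":[0,0,0],"jaw":1},{"dp":[0,0.39,0],"delta_rot":[0,0,0],"jaw":1},{"dp":[0,0,0],"delta_rot":[0,0,0],"jaw":1},{"dp":[0.35,0,0],"delta_rot":[0,0,0],"jaw":1},{"dp":[0.35,0,0],"delta_rot":[0,0,0],"jaw":1},{"dp":[0.3,0,0],"delta_rot":[0,0,0],"jaw":1},{"dp":[0,0,0],"delta_rot":[0,0,0],"jaw":1},{"dp":[0,0.052,0.035],"delta_rot":[0,0,0],"jaw":1},{"dp":[0,0.043,0.045],"delta_rot":[0,0,0],"jaw":1},{"dp":[0,0,0],"delta_rot":[0,0,0],"jaw":1}])

```text
t: 14.77
ee_pos: [547.9, -27.6, 163.4]
tool_rot: [1.048, 1.565, -0.286]
force: [0.4, 0.3, 0.2]
finger_gap: -0.1
```

Call:
apply_moves(commands=[{"dp":[0,0.017,0.025],"delta_rot":[0,0,0],"jaw":1},{"dp":[0,0.01,0.015],"delta_rot":[0,0,0],"jaw":1},{"dp":[0,0,0],"delta_rot":[0,0,0],"jaw":1}])

```text
t: 15.02
ee_pos: [549.2, -29.9, 161.6]
tool_rot: [1.268, 1.569, -0.066]
force: [0.4, 0.5, 0.7]
finger_gap: -0.1
```

```bash
python3 loc.py
```

```text
t 15.02 u,v 30.2 13.3 z 161.6 ang 24.0 F(u,v,z) 0.5 0.4 0.7
```

Call:
apply_moves(commands=[{"dp":[0,0,0.02],"delta_rot":[0,0,0],"jaw":1},{"dp":[0,0,0.01],"delta_rot":[0,0,0],"jaw":1},{"dp":[0,0,0],"delta_rot":[0,0,0],"jaw":1}])

```text
t: 15.27
ee_pos: [549.2, -30.6, 161.2]
tool_rot: [2.721, 1.566, 1.387]
force: [-1.1, 9.9, 4.8]
finger_gap: -0.2
```

```bash
python3 loc.py
```

```text
t 15.27 u,v 30.1 12.7 z 161.2 ang 23.0 F(u,v,z) 1.3 9.9 4.8
```

The stop is solid at the same place (10 N, no travel). Retreating and taking a last look.

Call:
apply_moves(commands=[{"dp":[0,0,-0.05],"delta_rot":[0,0,0],"jaw":1},{"dp":[0,0,-0.06],"delta_rot":[0,0,0],"jaw":1},{"dp":[0,0,0],"delta_rot":[0,0,0],"jaw":1},{"dp":[-0.2,0,0],"delta_rot":[0,0,0],"jaw":1},{"dp":[-0.35,0,0],"delta_rot":[0,0,0],"jaw":1},{"dp":[-0.35,0,0],"delta_rot":[0,0,0],"jaw":1},{"dp":[-0.3,-0.25,0],"delta_rot":[0,0,0],"jaw":1},{"dp":[0,-0.4,0],"delta_rot":[0,0,0],"jaw":1},{"dp":[0,-0.35,0],"delta_rot":[0,0,0],"jaw":1},{"dp":[0,0,0],"delta_rot":[0,0,0],"jaw":1},{"dp":[0,0,0],"delta_rot":[0,0,0],"jaw":1},{"dp":[0,0,0],"delta_rot":[0,0,0],"jaw":1}])

```text
t: 16.27
ee_pos: [449.5, -45.7, 280.5]
tool_rot: [0.88, 1.57, -0.454]
force: [0.1, -0.4, 0.2]
finger_gap: 0.1
```

```bash
python3 loc.py; python3 - <<'E'
from h import *
c=camera_info("wrist");a=snapshot("wrist"); d=snapshot("scene"); o0=cv2.imread("pics/scene0.png")
a=cv2.resize(a,(400,300)); f=lambda i:cv2.resize(i[150:290,60:360],(400,187*1),interpolation=2)
o=np.zeros((490,800,3),np.uint8);o[:300,:400]=a;o[300:487,:400]=f(o0);o[300:487,400:]=f(d)
cv2.imwrite("pics/m7.png",o)
E
```

```text
t 16.27 u,v -70.4 21.6 z 280.5 ang 163.0 F(u,v,z) 0.1 -0.4 0.2
```

View pics/m7.png

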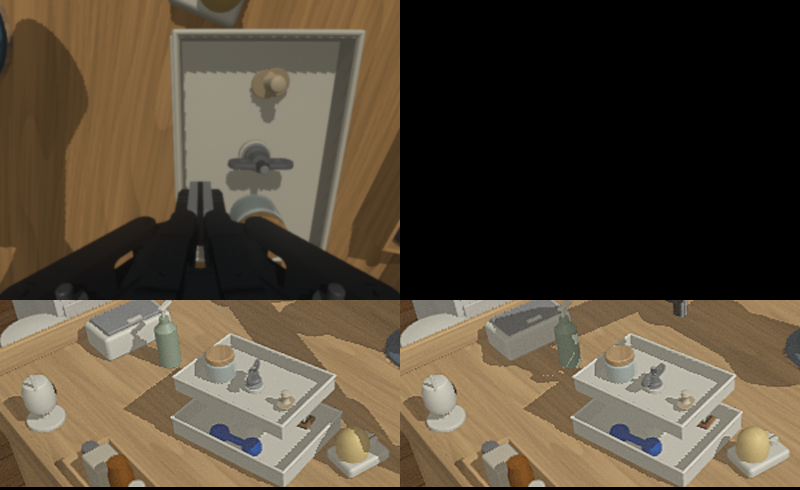

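Everything stands where it was, and the nut is still at its stop angle.

```bash
python3 -c "from workcell import *; print(job_done())"
```

```text
the job is handed in; nothing more can be done
None
```

The wing nut is seated and turns no further, and I handed the job in at about 16.3 s of the 67 s allowed. I turned it clockwise with the shut fingertips, in four strokes on the side away from the jar, lifting over the nut between strokes. By my estimate from the pictures it turned about 9.7 rad.

- **Seated:** The wings turned freely at about 1 N until they met a firm stop, where the reading rose to about 25 N. A gentle second push met 10 N within 1–2 mm of the same place, with no further travel. The seated height was not measured directly; the cameras could not resolve it.
- **Surroundings:** In the last pictures the jar, pacifier, rattle, lotion bottle, wipes box and nightlight looked unmoved. The hairbrush showed only in part and the teething ring was not rechecked. The robot was clear of everything at hand-in.
- **Hitches:** Two move calls were refused because I left out the turn field, and the first approach stopped about 120 mm short through my own slip. Neither touched anything.

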